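# Gauge the height of a bone handle blank

### The job

Slide the sawn bone blank, flat on the worktop, in between the guide rails of the height gauge until its end is fully home against the stop. Then press the gauge head down by its red cap until the sprung foot rests on the blank and the dial needle stands in the green arc, never into the red, and leave it reading there. Leave the glue bottle, the brown roll and the antler tip where they stand.

Things in the scene. Friction and masses are not known exactly. Their poses are not given: they have to be found in the camera images.
- gauge: Height gauge stand, fixed. Origin on the worktop straight below the gauge's foot; z up, x along the guide rails towards the stop. In its frame, mm: blue base from x = 28 to 105, 120 wide, 47 high; steel column of 20 diameter, 165 high, at x = 68.
- gauge_stop (a point): Middle of the stop, the flat upright front face of the blue base, at worktop height: x = 28 mm in the gauge's frame.
- rail_mouth (a point): Middle of the open end of the two aluminium guide rails, at worktop height: x = -77 mm in the gauge's frame. The rails are 14 mm high, parallel with 49 mm clear between them from the stop back to x = -40 mm, then flare to a mouth 85 mm wide. Nothing but the blank lies before it.
- blank_center (a point): Centre of the sawn bone blank: loose pale block 120 long (x), 44 wide (y), 32 high (z up) mm, 0.2 to 0.4 kg, brown rind stripe on one long side. Lies before the mouth roughly in line with the rails (within 10 degrees, 15 mm), its front end 113 to 144 mm short of the stop; either end may go in. Fully home: x = -32 mm, y = 0 in the gauge's frame.
- gauge_cap (a point): Centre of the top of the red cap (36 mm diameter, 18 high) on the gauge head, straight above the foot. Pressing down here with 3 to 10 N slides the head down the column. A round dial of 52 mm faces the robot beside it, its top 20 mm below the cap's top; the column stands 68 mm behind it, towards the stop.
- gauge_head (a joint): Slide of the head down the column, m: 0 at the top, starts at 0 to 0.03, growing downwards to 0.075. Friction holds it wherever it is left. At value h the cap's top is 0.178 - h and the free foot's underside 0.085 - h above the worktop, so the foot meets the blank at about h = 0.053.
- gauge_foot (a joint): Travel of the sprung foot (brass disc, 24 mm, under the head) up into the head, m: 0 hanging free to 0.016; spring 1 N at first touch, 3.5 N fully in. It turns the dial needle clockwise 15 degrees a mm, from lower left (0) over straight up (0.008). Green arc: 0.0055 to 0.0105; red arc: from 0.013.
- glue: White glue bottle with red nozzle, 34 diameter, 102 high, standing; origin at the centre of its underside. Bystander.
- roll: Brown roll of abrasive, 58 diameter, 45 high, standing; origin at the centre of its underside. Bystander.
- tusk: Pale curved antler tip, 137 x 57 x 17, lying; origin at the centre of its underside. Bystander.

How it is judged:
By the outcome, as a careful person would: the job done as asked, in the order asked, and still so for the second after the job is handed in, with the robot touching nothing.
It also fails if it takes over 51 s, if anything falls off the work surface, if the arm or the gripper's body presses on something with over 40 N, if the wrist force passes 120 N, or if a joint passes its speed limit or range.

### The arm

A 6-joint arm with a two-finger parallel gripper is mounted at the origin on a cart in front of the work surface, level with it; the furniture and walls round the work are solid. World frame = base frame: x ahead of the robot, y to its left, z up, the work surface at z = 0. Lengths are in m, angles in rad, forces in N, time in s.
With the tool pointing down it reaches from about 0.25 to 0.8 m from the base axis. Payload 3.9 kg.
Tool frame: the origin (TCP) lies between the finger pads; the fingertips stand 14 mm ahead of it and the grasp point (between the pads) lies 5 mm behind it (manip.tip_reach is the distance from the TCP to the fingertips, in m); z points along the fingers, y is the line along which they close (so a half turn about z gives the same grasp; the last joint's range is limited). The gripper opens to 85 mm and grips with 20 to 120 N. Pads are 22 mm wide; open, the fingers measure 114 mm over their backs; the gripper's body (76 mm by 85 mm) begins 54 mm behind the grasp point. The pads swing forward as they close: fully open they stand 13 mm farther back than shut.
Start: joints at [1.326, 0.26, -0.138, 1.173, 0, 1.571], TCP at [0.127, 0.509, 0.245] pointing down, gripper open.
Joint ranges: [-2.78, 2.78], [-0.83, 1.72], [-1.28, 1.37], [-1.9, 2.12], [-1.57, 1.48], [-3.14, 3.14]. Speed limits (rad/s): [2.57, 2.57, 3.14, 3.14, 3.14, 3.14].

### API

Orientations are given as a unit quaternion [w, x, y, z].
In Python, from cell import manip gives the robot as it stands.
- The arm moves only by the shell command python3 -m pendant 'ROWS'. ROWS is JSON, a list of rows, each a list of 7 numbers: the opening, from 0 (shut) to 1 (fully open), then the shift along the tool's x, y, z in cm, then the turn, a rotation vector about the tool's x, y, z in degrees. A call has 1 to 8 rows; each row shifts and turns the commanded pose from where the row before left it, along the tool's axes as they then stand; what a row does not reach is not made up. A row lasts 1/8 s, in which the tool goes at most 62.5 mm and 10.7 degrees, less where a joint would pass 70% of its speed; a pose out of reach is approached as far as the arm can. A call with a gripper value outside its range is refused whole. The fingers move at their own pace and stop on an object; the grip force is fixed at half the most. Time passes only in rows, so rows that do not move let the fingers close. It gives the time, the measured TCP pose, the force, the opening and the grip force at its end, in the units of the state.
- manip.get_state(): the state, without advancing time (a new reading comes with each control period).
- manip.capture(name): name is "scene" or "top" or "wrist"; returns a dict with "color" (480x640x3 uint8, red, green, blue), "range_z" (480x640 float32, m along the optical axis (not along the pixel's ray), 0 where there is no reading), "fx", "fy", "cx", "cy" (pixels), "k1" (the pictures are not rectified: a ray, as slopes to the right and down, at radius r is drawn at 1 + k1 r^2 times it, then the intrinsics apply), "eye" and "rotation" of the camera in the world. Camera axes: x right, y up, looking along -z (the intrinsics and any distortion apply to the point x, -y, -z); pixel columns grow to the right and rows downward; lengths in m; the calibration is good to about 2 mm. A picture is of the moment at which its call begins.
- manip.sign_off(): hands the job in; it is judged then, once.
Trained networks look in a picture, given as the dict that the camera call returned (one of the last four; its "shot" number tells which), for a name from the list of things; names that differ only in an ending like _2 or _b are one class to them, and where a whole thing is asked for, a point or a joint stands for the part that bears it (a point fixed in the world has none). Each returns a list of dicts, best first, with "confidence" (0 to 1); they miss things now and then, are a little off and sometimes report something else, mostly with a low value. They report only what shows in the picture. A call takes as long as a camera call.
- manip.spot_in(picture, target): "xyz" ([x, y, z] in m, in world coordinates, good to about 4 mm: the middle of the surface that is visible of it).
- manip.cut_out(picture, target): "region" (480x640 bool, what is visible of it).
- manip.mark_of(picture, target): "xyz" ([x, y, z] in m, in world coordinates, good to about 4 mm: a listed point, or the origin of a listed thing).
The state is a dict: "clock": time; "q": joint angles; "qd": joint speeds; "tau": joint torques, N m; "tcp_pos": TCP position; "tool_rot": TCP orientation; "ft_force": force on the tool from outside, world axes, zero at the start; "ft_torque": the same for the moment, N m; "grip_width": opening from 0.0 (shut) to 1.0 (fully open); "grasp_force": force on a finger pad.
Only numpy, scipy, OpenCV 4.12 (cv2) and the standard library are available. Lean on these libraries where they do the work, as an engineer would, in place of code of your own. Each camera call takes 0.05 s, during which the arm holds its last target. There are 200 camera calls.

## Working session

There is one attempt and no reset: what is moved stays moved. The work goes in short steps, Python scripts to look and compute and a shell command to move; the robot and the scene stay as the last step left them, time stands still between calls to the robot, and variables do not carry over. Pictures are saved under pics/ and viewed, at most 10 in all, crops included, and the job is handed in when it is done.

```bash
mkdir -p pics; ls
cat > h.py <<'E'
import numpy as np, cv2
from cell import manip
def save(p,n): cv2.imwrite('pics/'+n+'.png',cv2.cvtColor(p['color'],cv2.COLOR_RGB2BGR))
def pts(p,mask):
    v,u=np.nonzero(mask&(p['range_z']>0)); z=p['range_z'][v,u]
    K=np.array([[p['fx'],0,p['cx']],[0,p['fy'],p['cy']],[0,0,1.]])
    n=cv2.undistortPoints(np.c_[u,v].astype(float)[:,None],K,np.array([p['k1'],0,0,0.]))[:,0]
    c=np.c_[n[:,0]*z,-n[:,1]*z,-z]
    return c@np.array(p['rotation']).T+np.array(p['eye'])
E
cat > a.py <<'E'
from h import *
np.set_printoptions(precision=4,suppress=True)
s=manip.get_state(); print(s['clock'],s['tcp_pos'],s['tool_rot'],s['ft_force'],manip.tip_reach)
for c in ['scene','top']:
    p=manip.capture(c); save(p,c+'0'); print(c,np.array(p['eye']))
    for t in ['gauge','gauge_stop','rail_mouth','blank_center','gauge_cap','glue','roll','tusk']:
        r=manip.mark_of(p,t); print(t,[(np.round(x['xyz'],4),round(x['confidence'],2)) for x in r[:2]])
    r=manip.cut_out(p,'blank_center')
    if r:
        q=pts(p,r[0]['region']); q=q[(q[:,2]>.025)&(q[:,2]<.04)]
        print('blank top',len(q),np.median(q[:,2]),cv2.minAreaRect((q[:,:2]*1000).astype(np.float32)))
E
python3 a.py
```

```text
pics
0.0 [0.1271 0.5087 0.2445] [-0.0001  0.1221  0.9925 -0.001 ] [ 0.2192 -0.2069  0.1793] 0.014
scene [0.2396 0.7907 0.6224]
gauge [(array([ 0.6044,  0.0773, -0.0024]), 0.94)]
gauge_stop [(array([0.6187, 0.0509, 0.0017]), 0.75)]
rail_mouth []
blank_center [(array([0.5308, 0.2179, 0.0164]), 0.65)]
gauge_cap [(array([0.6099, 0.0741, 0.1656]), 0.67)]
glue [(array([ 0.7114,  0.2594, -0.0006]), 0.67), (array([0.5317, 0.216 , 0.016 ]), 0.35)]
roll [(array([ 0.7497,  0.1815, -0.0029]), 0.73)]
tusk [(array([0.6595, 0.3934, 0.0029]), 0.86)]Traceback (most recent call last):
  File "a.py", line 10, in <module>
    q=pts(p,r[0]['region']); q=q[(q[:,2]>.025)&(q[:,2]<.04)]
  File "h.py", line 9, in pts
    return c@np.array(p['rotation']).T+np.array(p['eye'])
           ~^~~~~~~~~~~~~~~~~~~~~~~~~~
ValueError: matmul: Input operand 1 has a mismatch in its core dimension 0, with gufunc signature (n?,k),(k,m?)->(n?,m?) (size 4 is different from 3)
```

```bash
sed -i "s/np.array(p\['rotation'\]).T/R(p['rotation']).T/" h.py
cat >> h.py <<'E'
from scipy.spatial.transform import Rotation as Ro
def R(q): return Ro.from_quat(np.array(q)[[1,2,3,0]]).as_matrix()
E
python3 a.py
```

```text
0.5 [0.1272 0.5093 0.2453] [-0.      0.1221  0.9925 -0.0001] [-0.3359 -0.51   -0.2765] 0.014
scene [0.2396 0.7907 0.6224]
gauge [(array([ 0.6054,  0.0738, -0.0012]), 0.97)]
gauge_stop [(array([ 0.6172,  0.0541, -0.0001]), 0.63)]
rail_mouth []
blank_center [(array([0.5298, 0.2163, 0.0162]), 0.84)]
gauge_cap [(array([0.6103, 0.0713, 0.1623]), 0.74)]
glue [(array([ 0.7129,  0.2558, -0.0062]), 0.75)]
roll [(array([ 0.713 ,  0.2597, -0.0022]), 0.61), (array([ 0.7512,  0.1826, -0.0015]), 0.58)]
tusk [(array([ 0.6581,  0.3937, -0.0009]), 0.62)]
blank top 1773 0.0321619212914519 ((527.5399780273438, 217.2432098388672), (44.59446334838867, 122.51022338867188), 26.96357536315918)
top [0.558  0.2424 0.9699]
gauge [(array([0.6066, 0.0767, 0.0001]), 0.56)]
gauge_stop []
rail_mouth []
blank_center [(array([0.5276, 0.2122, 0.0148]), 0.96)]
gauge_cap [(array([0.6064, 0.0762, 0.1607]), 0.59), (array([ 0.7545,  0.1811, -0.0024]), 0.22)]
glue [(array([ 0.7137,  0.2574, -0.0022]), 0.77)]
roll [(array([ 0.7559,  0.1792, -0.0034]), 0.79), (array([0.5278, 0.2149, 0.0153]), 0.68)]
tusk [(array([ 0.6655,  0.3935, -0.0026]), 0.94)]
blank top 1739 0.03259417242751317 ((526.7775268554688, 216.3347930908203), (44.21421432495117, 119.8995132446289), 26.514141082763672)
```

View pics/scene0.png

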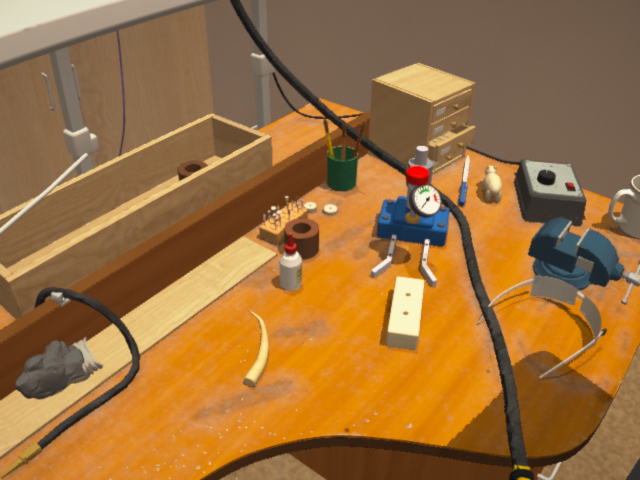

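View pics/top0.png

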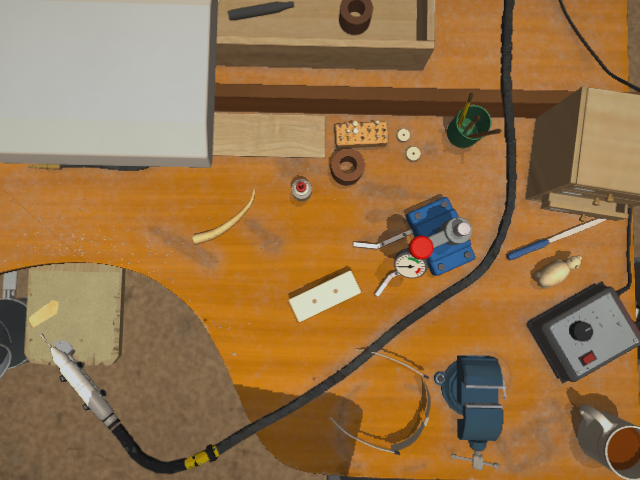

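Scene picture: gauge at about (420,200), rails' mouth towards the blank at (406,312), with bystanders to the left. Top picture: blank at (325,294), cap at (421,247), column at (459,230), and a hose passing beside the gauge on the right. Next I fit the gauge axis and the hose height.

```bash
cat > b.py <<'E'
from h import *
np.set_printoptions(precision=4,suppress=True)
B=[];Rl=[]
for c in ['scene','top']:
    p=manip.capture(c); a=np.ones((480,640),bool)
    P=pts(p,a); v,u=np.nonzero(a&(p['range_z']>0)); col=p['color'][v,u].astype(int)
    d=np.hypot(P[:,0]-.63,P[:,1]-.04)
    blue=(col[:,2]>col[:,0]+50)&(d<.13)
    m=blue&(abs(P[:,2]-.047)<.005)
    r=cv2.minAreaRect((P[m,:2]*1000).astype(np.float32)); print(c,'base',m.sum(),r)
    m2=(d<.2)&(abs(P[:,2]-.014)<.004)&(np.ptp(col,axis=1)<40)&(col.min(1)>100)&(P[:,1]>.04)
    if c=='top': print('rails',P[m2][::6]*1000)
    red=(col[:,0]>150)&(col[:,1]<60)&(col[:,2]<60)&(d<.1)&(P[:,2]>.12)
    zt=np.percentile(P[red,2],90); t=P[red&(P[:,2]>zt-.004)]
    print('cap',red.sum(),zt,cv2.minEnclosingCircle((t[:,:2]*1000).astype(np.float32)),np.median(t,0))
    dark=(col.max(1)<60)&(P[:,2]>.08)&(d<.45)
    D=P[dark]; D=D[np.argsort(D[:,1])]; print('hose',D[::max(1,len(D)//25)])
E
python3 b.py
```

```text
scene base 396 ((634.0866088867188, 19.013450622558594), (70.46866607666016, 76.791259765625), 24.09345245361328)
cap 222 0.16260279201863292 ((606.97802734375, 78.0691909790039), 17.588184356689453) [0.6059 0.0803 0.1613]
hose [[ 0.8106 -0.0854  0.0809]
 [ 0.8437 -0.0741  0.0855]
 [ 0.848  -0.0695  0.0946]
 [ 0.8736 -0.0637  0.117 ]
 [ 0.8929 -0.0597  0.1212]
 [ 0.8912 -0.0574  0.1269]
 [ 0.9413 -0.0541  0.1648]
 [ 0.9521 -0.052   0.1731]
 [ 0.9454 -0.0498  0.1588]
 [ 0.9232 -0.0474  0.1487]
 [ 0.9345 -0.0459  0.1567]
 [ 0.9735 -0.0439  0.1744]
 [ 0.9901 -0.0424  0.1895]
 [ 1.0313 -0.0407  0.2405]
 [ 0.9917 -0.0385  0.1945]
 [ 0.9929 -0.0374  0.2049]
 [ 1.0072 -0.0361  0.2122]
 [ 1.0062 -0.0351  0.2148]
 [ 1.036  -0.0341  0.2371]
 [ 1.0347 -0.0329  0.2418]
 [ 1.0544 -0.0316  0.2523]
 [ 1.0452 -0.0304  0.2504]
 [ 1.0736 -0.0283  0.2837]
 [ 0.3418 -0.0096  0.0801]
 [ 0.6011  0.1063  0.1264]
 [ 0.5924  0.111   0.1215]]
top base 805 ((636.994140625, 19.063018798828125), (77.26541900634766, 74.70449829101562), 24.445829391479492)
rails [[644.303   69.293   13.6114]
 [640.3676  76.8245  1
[... 1864 characters left out ...]
 0.8832 -0.3014  0.0819]
 [ 0.8321 -0.0861  0.0905]
 [ 0.8313 -0.082   0.0926]
 [ 0.8464 -0.0783  0.1032]
 [ 0.8633 -0.0751  0.1123]
 [ 0.8384 -0.0724  0.0966]
 [ 0.8742 -0.0697  0.1185]
 [ 0.8646 -0.0668  0.1128]
 [ 0.9095 -0.065   0.1447]
 [ 0.8837 -0.0631  0.1278]
 [ 0.8786 -0.0613  0.124 ]
 [ 0.9149 -0.0596  0.147 ]
 [ 0.8846 -0.0577  0.1208]
 [ 0.9282 -0.0561  0.1568]
 [ 0.8973 -0.0545  0.1345]
 [ 0.9488 -0.0528  0.1703]
 [ 0.919  -0.0513  0.1483]
 [ 0.9245 -0.0501  0.1431]
 [ 0.9727 -0.0484  0.1908]
 [ 0.9475 -0.0466  0.1662]
 [ 0.9489 -0.0446  0.1762]
 [ 0.9634 -0.0427  0.1816]
 [ 0.8001 -0.0385  0.0993]
 [ 0.3431 -0.0069  0.0816]
 [ 0.6383  0.0357  0.1095]
 [ 0.5963  0.1069  0.1282]]
```

```bash
cat > plan.py <<'E'
# plan.py x y z(mm, TCP) yaw(deg of tool y) n : rows from the current pose
import sys; from h import *
x,y,z,yaw,n=map(float,sys.argv[1:]); n=int(n)
s=manip.get_state(); p=np.array(s['tcp_pos'])*1000; M=R(s['tool_rot'])
a=np.degrees(np.arctan2(M[1,1],M[0,1])); print('t',s['clock'],'tcp',p.round(1),'yaw',a.round(2),'tilt z',M[:,2].round(4),'F',np.round(s['ft_force'],1),'g',s['grip_width'],s['grasp_force'])
dy=(yaw-a)/n; d=(np.array([x,y,z])-p)/n
for i in range(n):
    t=np.radians(a+i*dy); X=np.array([-np.sin(t),np.cos(t),0]); X=X if X@M[:,0]>0 else -X
    Y=np.array([np.cos(t),np.sin(t),0]); print([1]+(np.array([d@X,d@Y,-d[2]])/10).round(2).tolist()+[0,0,round(-dy,2)])
E
python3 plan.py 506.5 257.7 140 26.7 10
```

```text
t 1.6 tcp [127.2 509.3 245.3] yaw 75.97 tilt z [-0. -0. -1.] F [-0.9 -0.  -0. ] g 1.0008450113233316 0.0
[1, -4.29, -1.52, 1.05, 0, 0, np.float64(4.93)]
[1, -4.4, -1.15, 1.05, 0, 0, np.float64(4.93)]
[1, -4.49, -0.77, 1.05, 0, 0, np.float64(4.93)]
[1, -4.54, -0.38, 1.05, 0, 0, np.float64(4.93)]
[1, -4.55, 0.01, 1.05, 0, 0, np.float64(4.93)]
[1, -4.53, 0.4, 1.05, 0, 0, np.float64(4.93)]
[1, -4.48, 0.79, 1.05, 0, 0, np.float64(4.93)]
[1, -4.4, 1.17, 1.05, 0, 0, np.float64(4.93)]
[1, -4.28, 1.55, 1.05, 0, 0, np.float64(4.93)]
[1, -4.13, 1.91, 1.05, 0, 0, np.float64(4.93)]
```

```bash
python3 -m pendant '[[1,-4.3,-1.5,0.5,0,0,5],[1,-4.4,-1.15,0.5,0,0,5],[1,-4.5,-0.8,1,0,0,5],[1,-4.5,-0.4,1,0,0,5],[1,-4.5,0,1,0,0,5],[1,-4.5,0.4,1,0,0,5],[1,-4.5,0.8,1,0,0,5],[1,-4.4,1.2,1,0,0,5]]'; python3 plan.py 506.5 257.7 120 26.7 3
```

```text
clock: 2.6
tcp_pos: [0.4303, 0.306, 0.1751]
tool_rot: [0.0, 0.455, 0.89, 0.0]
ft_force: [1.8, 0.5, 0.0]
grip_width: 1.004
grasp_force: 0.0
t 2.6 tcp [430.3 306.  175.1] yaw 35.81 tilt z [ 4.e-04  4.e-04 -1.e+00] F [1.8 0.5 0. ] g 1.0039880733621724 0.0
[1, -2.79, 1.12, 1.84, 0, 0, np.float64(3.04)]
[1, -2.73, 1.26, 1.84, 0, 0, np.float64(3.04)]
[1, -2.66, 1.41, 1.84, 0, 0, np.float64(3.04)]
```

```bash
python3 -m pendant '[[1,-2.8,1.1,1.8,0,0,3],[1,-2.7,1.25,1.8,0,0,3],[1,-2.6,1.4,1.8,0,0,3],[1,0,0,0,0,0,0]]'; python3 plan.py 506.5 257.7 25 26.7 3
```

```text
clock: 3.1
tcp_pos: [0.5053, 0.2579, 0.1198]
tool_rot: [-0.001, 0.524, 0.852, -0.001]
ft_force: [0.1, -0.0, -0.6]
grip_width: 0.999
grasp_force: 0.0
t 3.1 tcp [505.3 257.9 119.8] yaw 26.83 tilt z [-0.0019 -0.0012 -1.    ] F [ 0.1 -0.  -0.6] g 0.9986095250669517 0.0
[1, -0.03, 0.03, 3.16, 0, 0, np.float64(0.04)]
[1, -0.03, 0.03, 3.16, 0, 0, np.float64(0.04)]
[1, -0.03, 0.03, 3.16, 0, 0, np.float64(0.04)]
```

Run:
```python
from h import *
p=manip.capture('wrist'); save(p,'w1')
r=manip.cut_out(p,'blank_center')
q=pts(p,r[0]['region']); print(np.percentile(q[:,2],[5,50,95])); q=q[abs(q[:,2]-np.percentile(q[:,2],70))<.005]; print(len(q),cv2.minAreaRect((q[:,:2]*1000).astype(np.float32)))
```

```text
[0.0257651  0.03125788 0.03232981]
13329 ((527.6432495117188, 215.4461669921875), (44.155147552490234, 119.62532043457031), 26.59239959716797)
```

```bash
python3 -m pendant '[[1,-0.05,0.05,3.2,0,0,0],[1,-0.05,0.05,3.2,0,0,0],[1,0,0,3.0,0,0,0],[0.4,0,0,0,0,0,0],[0.4,0,0,0,0,0,0],[0.4,0,0,0,0,0,0],[0.4,0,0,0,0,0,0]]'
```

```text
clock: 4.08
tcp_pos: [0.507, 0.2599, 0.0295]
tool_rot: [0.001, 0.523, 0.853, 0.002]
ft_force: [-0.5, -0.1, 7.0]
grip_width: 0.501
grasp_force: 62.1
```

```bash
python3 plan.py 521.5 264 29 24.6 2
```

```text
t 4.075 tcp [507.  259.9  29.5] yaw 26.99 tilt z [ 0.0026  0.0022 -1.    ] F [-0.5 -0.1  7. ] g 0.5013599210160679 62.14064598083496
[1, -0.15, 0.74, 0.03, 0, 0, np.float64(1.2)]
[1, -0.13, 0.74, 0.03, 0, 0, np.float64(1.2)]
```

```bash
python3 -m pendant '[[0.4,0,0,-0.3,0,0,0],[0.4,-0.15,0.7,0,0,0,1.2],[0.4,-0.15,0.8,0,0,0,1.2],[0.4,0,0,0,0,0,0]]'
cat > m.py <<'E'
from h import *
p=manip.capture('top'); P=pts(p,p['range_z']>0); v,u=np.nonzero(p['range_z']>0); col=p['color'][v,u].astype(int)
r=manip.cut_out(p,'blank_center'); th=np.radians(24.4); L=np.array([np.cos(th),np.sin(th)]); A=np.array([L[1],-L[0]]); O=np.array([606,77.4])
g=lambda q:np.c_[(q[:,:2]*1000-O)@A,(q[:,:2]*1000-O)@L,q[:,2]*1000]
q=g(pts(p,r[0]['region'])); q=q[abs(q[:,2]-32)<4]; print('blank gauge',len(q),q[:,:2].min(0),q[:,:2].max(0),cv2.minAreaRect(q[:,:2].astype(np.float32)))
G=g(P); m=(np.ptp(col,axis=1)<40)&(col.min(1)>100)&(abs(G[:,2]-14)<5)&(G[:,0]>-85)&(G[:,0]<28)&(abs(G[:,1])<60)
for a in range(-80,28,10):
    k=m&(G[:,0]>=a)&(G[:,0]<a+10); l=G[k&(G[:,1]>0),1]; r_=G[k&(G[:,1]<0),1]
    print(a,*[(len(x),x.min().round(1),x.max().round(1)) if len(x) else None for x in (l,r_)])
save(p,'top_'+str(manip.get_state()['clock']))
E
python3 m.py
```

```text
clock: 4.58
tcp_pos: [0.522, 0.2632, 0.0301]
tool_rot: [0.0, 0.541, 0.841, 0.0]
ft_force: [0.5, 0.2, -3.0]
grip_width: 0.502
grasp_force: 61.2
blank gauge 741 [-148.20230202  -23.43967594] [-95.91557799  20.12823292] ((-122.09654235839844, -1.6744766235351562), (43.51655197143555, 52.301673889160156), 89.8447265625)
-80 (22, np.float64(41.1), np.float64(50.4)) (19, np.float64(-51.2), np.float64(-43.1))
-70 (29, np.float64(34.6), np.float64(47.7)) (29, np.float64(-49.3), np.float64(-37.4))
-60 (29, np.float64(30.5), np.float64(41.8)) (29, np.float64(-42.5), np.float64(-30.8))
-50 (30, np.float64(24.7), np.float64(35.3)) (29, np.float64(-37.3), np.float64(-26.4))
-40 (20, np.float64(24.9), np.float64(31.4)) (25, np.float64(-32.1), np.float64(-25.1))
-30 (20, np.float64(24.7), np.float64(31.8)) (9, np.float64(-32.4), np.float64(-25.5))
-20 (24, np.float64(24.9), np.float64(31.8)) None
-10 (23, np.float64(25.1), np.float64(32.1)) None
0 (23, np.float64(25.1), np.float64(32.3)) None
10 (14, np.float64(25.3), np.float64(32.0)) None
20 (12, np.float64(25.1), np.float64(31.5)) None
```

```bash
python3 -m pendant '[[0.4,-0.5,0.15,0,0,0,0],[0.4,-1.5,0,0,0,0,0],[0.4,-1.5,0,0,0,0,0],[0.4,-1.5,0,0,0,0,0],[0.4,-1.5,0,0,0,0,0],[0.4,-1.5,0,0,0,0,0],[0.4,-1.5,0,0,0,0,0],[0.4,0,0,0,0,0,0]]'; python3 m.py | head -1
```

```text
clock: 5.68
tcp_pos: [0.5623, 0.176, 0.0303]
tool_rot: [0.0, 0.541, 0.841, 0.0]
ft_force: [-0.4, 1.3, -3.0]
grip_width: 0.501
grasp_force: 61.1Traceback (most recent call last):
  File "m.py", line 5, in <module>
    q=g(pts(p,r[0]['region'])); q=q[abs(q[:,2]-32)<4]; print('blank gauge',len(q),q[:,:2].min(0),q[:,:2].max(0),cv2.minAreaRect(q[:,:2].astype(np.float32)))
              ~^^^
IndexError: list index out of range
```

```bash
python3 -m pendant '[[0.8,0,0,0,0,0,0],[0.8,0,0,0,0,0,0],[0.8,0,0,0,0,0,0],[0.8,0,0,-2.5,0,0,0],[0.8,0,0,-2.5,0,0,0],[0,2.2,0,0,0,0,0],[0,2.3,0,0,0,0,0],[0,0,0,0,0,0,0]]'; python3 m.py | head -1
python3 -m pendant '[[0,0,0,0,0,0,0],[0,0,0,2,0,0,0],[0,0,0,2,0,0,0],[0,0,0,1.6,0,0,0],[0,0,0,0,0,0,0]]'; python3 m.py | head -1
```

```text
clock: 6.78
tcp_pos: [0.5413, 0.2197, 0.0795]
tool_rot: [-0.001, 0.539, 0.842, -0.0]
ft_force: [-0.4, 0.4, -0.8]
grip_width: 0.162
grasp_force: 0.0
blank gauge 328 [-41.30971053 -22.49887123] [-2.79019596 20.58407478] ((-21.707571029663086, -0.7119731903076172), (38.41870880126953, 43.0657958984375), 1.10342276096344)
clock: 7.5
tcp_pos: [0.5419, 0.2172, 0.0229]
tool_rot: [-0.001, 0.541, 0.841, -0.001]
ft_force: [0.1, 0.3, -0.5]
grip_width: 0.001
grasp_force: 0.0
blank gauge 469 [-51.54168867 -22.74628814] [-3.48066507 20.8346659 ] ((-27.1453914642334, -0.5623645782470703), (47.8598518371582, 43.71466064453125), 1.610274314880371)
```

```bash
python3 -m pendant '[[0,-0.8,0.05,0,0,0,0],[0,-0.8,0,0,0,0,0],[0,-0.7,0,0,0,0,0],[0,-0.7,0,0,0,0,0],[0,-0.5,0,0,0,0,0],[0,-0.5,0,0,0,0,0],[0,0,0,0,0,0,0]]'; python3 m.py | head -1
python3 -m pendant '[[0,-0.2,0,0,0,0,0],[0,-0.2,0,0,0,0,0],[0,-0.2,0,0,0,0,0],[0,0,0,0,0,0,0]]'
```

```text
clock: 8.48
tcp_pos: [0.5604, 0.1818, 0.0246]
tool_rot: [0.0, 0.54, 0.841, 0.0]
ft_force: [-0.6, 2.7, 2.1]
grip_width: 0.0
grasp_force: 1.5
clock: 9.07
tcp_pos: [0.5624, 0.1765, 0.0244]
tool_rot: [-0.0, 0.54, 0.841, 0.0]
ft_force: [-1.9, 4.2, 4.5]
grip_width: 0.001
grasp_force: 2.2Traceback (most recent call last):
  File "m.py", line 5, in <module>
    q=g(pts(p,r[0]['region'])); q=q[abs(q[:,2]-32)<4]; print('blank gauge',len(q),q[:,:2].min(0),q[:,:2].max(0),cv2.minAreaRect(q[:,:2].astype(np.float32)))
              ~^^^
IndexError: list index out of range
```

```bash
for i in 1; do python3 -m pendant '[[0,-0.2,0,0,0,0,0],[0,-0.2,0,0,0,0,0],[0,0,0,0,0,0,0]]'; done
```

```text
clock: 9.45
tcp_pos: [0.5642, 0.1728, 0.0243]
tool_rot: [-0.0, 0.54, 0.841, 0.0]
ft_force: [-1.8, 3.6, 3.5]
grip_width: 0.004
grasp_force: 2.2
```

```bash
python3 -m pendant '[[0,-0.2,0,0,0,0,0],[0,-0.2,0,0,0,0,0],[0,0,0,0,0,0,0]]'
```

```text
clock: 9.82
tcp_pos: [0.5655, 0.1698, 0.0243]
tool_rot: [-0.001, 0.54, 0.841, 0.0]
ft_force: [-3.1, 5.6, 4.3]
grip_width: 0.001
grasp_force: 3.1
```

```bash
python3 -m pendant '[[0,-0.2,0,0,0,0,0],[0,-0.2,0,0,0,0,0],[0,0,0,0,0,0,0]]'
```

```text
clock: 10.2
tcp_pos: [0.5655, 0.1696, 0.0244]
tool_rot: [-0.004, 0.539, 0.842, 0.003]
ft_force: [-7.1, 14.8, 5.4]
grip_width: -0.001
grasp_force: 8.2
```

```bash
python3 -m pendant '[[0,-0.2,0,0,0,0,0],[0,-0.1,0,0,0,0,0],[0,0,0,0,0,0,0]]'
python3 - <<'E'
from h import *
p=manip.capture('scene'); save(p,'s2'); cv2.imwrite('pics/s2c.png',cv2.resize(cv2.imread('pics/s2.png')[120:340,320:500],None,fx=2.7,fy=2.7))
E
```

```text
clock: 10.58
tcp_pos: [0.5655, 0.1695, 0.0245]
tool_rot: [-0.006, 0.539, 0.843, 0.004]
ft_force: [-9.7, 21.9, 6.9]
grip_width: -0.003
grasp_force: 11.8
```

View pics/s2c.png

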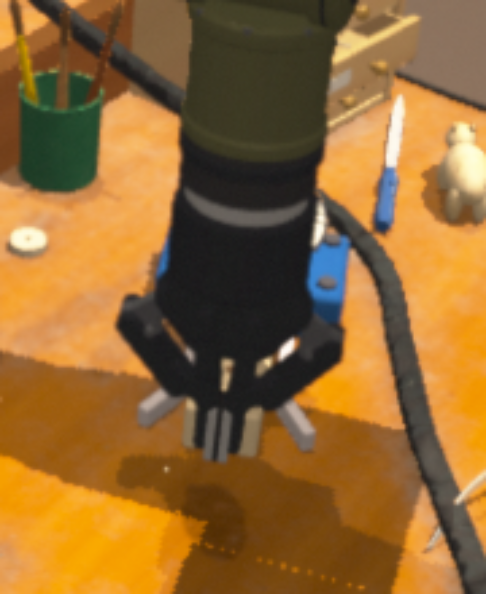

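```bash
python3 -m pendant '[[0,0.8,0,0,0,0,0],[0,2.5,0,0,0,0,0],[0,3,0,-4,0,0,0],[0,3,0,-5,0,0,0],[0,3,0,-6,0,0,0],[0,3,0,-6,0,0,0],[0,0,0,-3,0,0,0],[0,0,0,0,0,0,0]]'; sed -i 's/< *60\b/<60/' m.py; python3 m.py|head -1
python3 - <<'E'
from h import *
p=manip.capture('scene'); save(p,'s3'); a=cv2.imread('pics/s3.png')
cv2.imwrite('pics/s3c.png',cv2.resize(a[140:340,340:500],None,fx=3,fy=3))
r=manip.cut_out(p,'blank_center'); q=pts(p,r[0]['region'])
th=np.radians(24.4); L=np.array([np.cos(th),np.sin(th)]); A=np.array([L[1],-L[0]]); O=np.array([606,77.4])
t=q[abs(q[:,2]-.032)<.003]; gx=(t[:,:2]*1000-O)@A; print('scene tail x',np.percentile(gx,[0,1,3]))
v=q[q[:,2]<.026]; gx=(v[:,:2]*1000-O)@A; print('tail face',len(gx),np.percentile(gx,[5,25,50]))
P=pts(p,p['range_z']>0); vv,u=np.nonzero(p['range_z']>0); c=p['color'][vv,u].astype(int)
b=(c[:,2]>c[:,0]+50)&(np.hypot(P[:,0]-.63,P[:,1]-.04)<.13)&(P[:,2]>.015)&(P[:,2]<.04); G=(P[b,:2]*1000-O)@A; print('stop face',b.sum(),np.percentile(G,[5,25,50]))
E
python3 plan.py 606 77.4 250 24.6 4
```

```text
clock: 11.62
tcp_pos: [0.5088, 0.2982, 0.2585]
tool_rot: [0.003, 0.54, 0.841, 0.002]
ft_force: [0.2, -0.5, 1.0]
grip_width: -0.0
grasp_force: 0.0
blank gauge 1086 [-91.36269642 -20.64749773] [19.85424932 22.46253466] ((-35.77814483642578, 0.8631744384765625), (43.088775634765625, 111.20268249511719), 89.90641021728516)
scene tail x [-93.35708638 -90.47932933 -89.18395649]
tail face 344 [-91.89170185 -90.6867596  -89.70084863]
stop face 921 [27.85425005 30.03366201 32.34479928]
t 11.825 tcp [506.3 296.8 253.9] yaw 24.52 tilt z [-0.0028 -0.0029 -1.    ] F [-0.6 -0.5  0.5] g 0.003254401911420951 0.0
[1, -6.03, -0.01, 0.1, 0, 0, np.float64(-0.02)]
[1, -6.03, -0.01, 0.1, 0, 0, np.float64(-0.02)]
[1, -6.03, -0.01, 0.1, 0, 0, np.float64(-0.02)]
[1, -6.03, -0.02, 0.1, 0, 0, np.float64(-0.02)]
```

View pics/s3c.png

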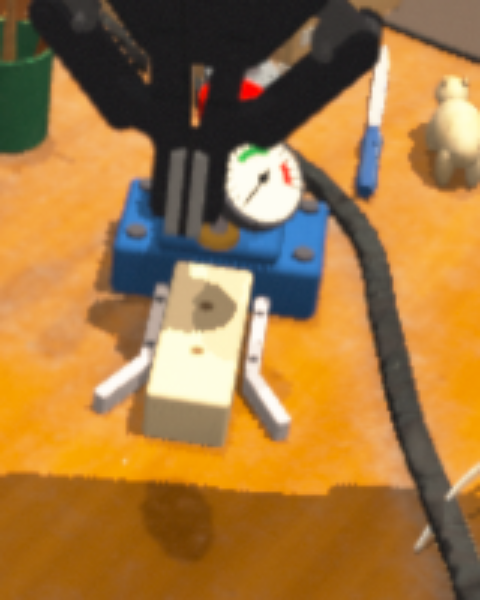

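The blank is home: its tail is at about -91.4 mm against -92 nominal, and the crop shows it seated at (240,270) between the rails. The needle is at the lower left (zero). Next I move above the cap.

```bash
python3 -m pendant '[[0,-4,0,0,0,0,0],[0,-4,0,0,0,0,0],[0,-4,0,0,0,0,0],[0,-4,0,0,0,0,0],[0,-4,0,0,0,0,0],[0,-4,0,0,0,0,0],[0,0,0,0,0,0,0],[0,0,0,0,0,0,0]]';python3 plan.py 606 77.4 190 24.5 2
```

```text
clock: 12.82
tcp_pos: [0.6059, 0.0795, 0.2546]
tool_rot: [-0.001, 0.541, 0.841, -0.001]
ft_force: [0.4, -0.6, 0.3]
grip_width: 0.003
grasp_force: 0.0
t 12.825 tcp [605.9  79.5 254.6] yaw 24.53 tilt z [-3.e-03 -2.e-04 -1.e+00] F [ 0.4 -0.6  0.3] g 0.003182734966432683 0.0
[1, -0.1, -0.04, 3.23, 0, 0, np.float64(0.01)]
[1, -0.1, -0.04, 3.23, 0, 0, np.float64(0.01)]
```

```bash
python3 -m pendant '[[0,-0.1,0,3,0,0,0],[0,-0.1,0,3,0,0,0],[0,0,0,1,0,0,0],[0,0,0,1,0,0,0],[0,0,0,0.5,0,0,0],[0,0,0,0.5,0,0,0],[0,0,0,0,0,0,0]]'
```

```text
clock: 13.7
tcp_pos: [0.6078, 0.078, 0.1663]
tool_rot: [0.0, 0.54, 0.841, 0.0]
ft_force: [1.1, -0.7, -0.0]
grip_width: 0.006
grasp_force: 0.0
```

```bash
python3 -m pendant '[[0,0,0,0.5,0,0,0],[0,0,0,0.5,0,0,0],[0,0,0,0.5,0,0,0],[0,0,0,0.4,0,0,0],[0,0,0,0,0,0,0]]'
python3 - <<'E'
from h import *
p=manip.capture('scene'); save(p,'s4'); a=cv2.imread('pics/s4.png')
cv2.imwrite('pics/s4c.png',cv2.resize(a[140:300,340:500],None,fx=3.5,fy=3.5))
E
```

```text
clock: 14.32
tcp_pos: [0.607, 0.078, 0.1464]
tool_rot: [-0.001, 0.54, 0.841, -0.0]
ft_force: [-0.3, 0.9, 0.7]
grip_width: 0.002
grasp_force: 0.0
```

View pics/s4c.png

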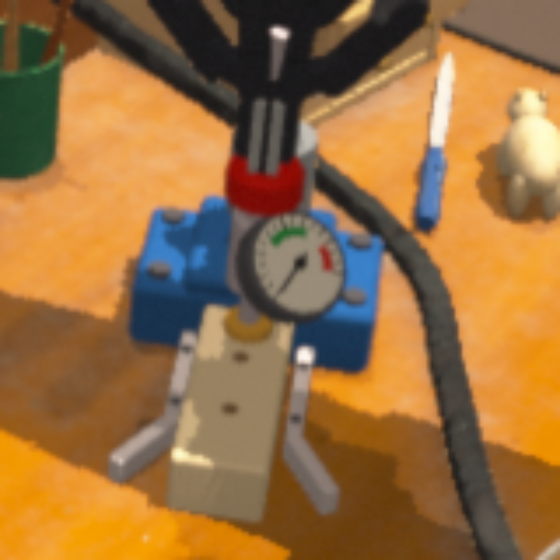

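The fingers are on the cap at (265,180) and the needle is still at lower left (zero), with the foot just above the blank. I press on.

```bash
python3 -m pendant '[[0,0,0,0.4,0,0,0],[0,0,0,0.4,0,0,0],[0,0,0,0.3,0,0,0],[0,0,0,0.1,0,0,0],[0,0,0,0,0,0,0]]'
python3 - <<'E'
from h import *
p=manip.capture('scene'); save(p,'s5'); a=cv2.imread('pics/s5.png')
cv2.imwrite('pics/s5c.png',cv2.resize(a[180:250,395:465],None,fx=8,fy=8,interpolation=cv2.INTER_CUBIC))
E
```

```text
clock: 15.0
tcp_pos: [0.6077, 0.0781, 0.1349]
tool_rot: [0.0, 0.54, 0.841, 0.0]
ft_force: [-0.4, 0.4, -0.6]
grip_width: 0.0
grasp_force: 0.0
```

View pics/s5c.png

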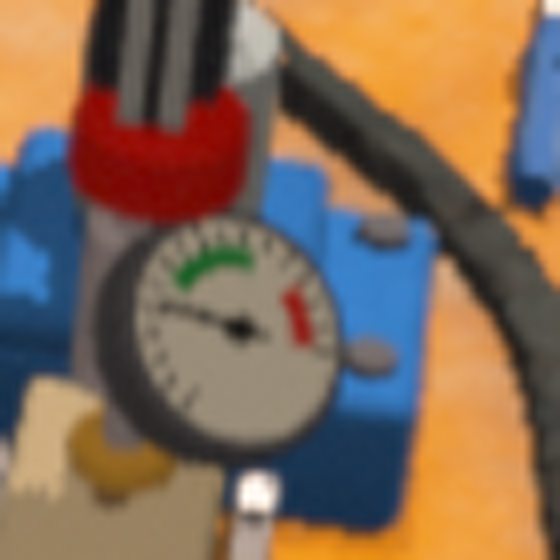

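The needle is at (165,308) about pivot (240,328), roughly 3.5–4 mm, below the green arc at (180–250,265). About 4 mm more is needed.

```bash
python3 -m pendant '[[0,0,0,0.2,0,0,0],[0,0,0,0.1,0,0,0],[0,0,0,0.1,0,0,0],[0,0,0,0,0,0,0]]'
python3 - <<'E'
from h import *
p=manip.capture('scene'); save(p,'s6'); a=cv2.imread('pics/s6.png')
cv2.imwrite('pics/s6c.png',cv2.resize(a[180:250,395:465],None,fx=8,fy=8,interpolation=cv2.INTER_CUBIC))
E
```

```text
clock: 15.55
tcp_pos: [0.608, 0.0782, 0.1313]
tool_rot: [0.0, 0.54, 0.841, 0.0]
ft_force: [-0.4, -0.1, 4.4]
grip_width: 0.003
grasp_force: 1.8
```

View pics/s6c.png

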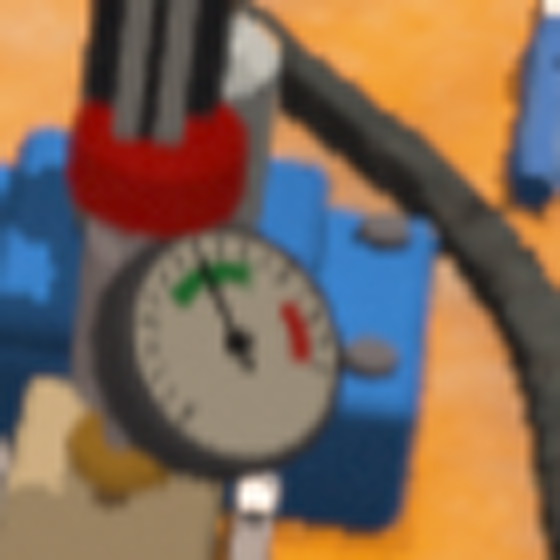

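The needle, from pivot (235,343) to (205,262), stands in the middle of the green arc. I retreat straight up and check.

```bash
python3 -m pendant '[[0,0,0,-0.5,0,0,0],[0,0,0,-2,0,0,0],[0,0,0,-4,0,0,0],[0,0,0,-4,0,0,0],[0,4,0,-1,0,0,0],[0,4,0,0,0,0,0],[0,0,0,0,0,0,0],[0,0,0,0,0,0,0]]'; python3 m.py|head -1
python3 - <<'E'
from h import *
p=manip.capture('scene'); save(p,'s7'); a=cv2.imread('pics/s7.png')
cv2.imwrite('pics/s7c.png',cv2.resize(a[140:320,340:500],None,fx=3.3,fy=3.3,interpolation=cv2.INTER_CUBIC))
E
```

```text
clock: 16.6
tcp_pos: [0.5741, 0.1506, 0.2458]
tool_rot: [-0.0, 0.54, 0.841, -0.0]
ft_force: [-0.4, -0.3, 0.3]
grip_width: -0.001
grasp_force: 0.0Traceback (most recent call last):
  File "m.py", line 5, in <module>
    q=g(pts(p,r[0]['region'])); q=q[abs(q[:,2]-32)<4]; print('blank gauge',len(q),q[:,:2].min(0),q[:,:2].max(0),cv2.minAreaRect(q[:,:2].astype(np.float32)))
                                                                                  ~~~~~~~~~~~^^^
    return umr_minimum(a, axis, None, out, keepdims, initial, where)
ValueError: zero-size array to reduction operation minimum which has no identity
```

View pics/s7c.png

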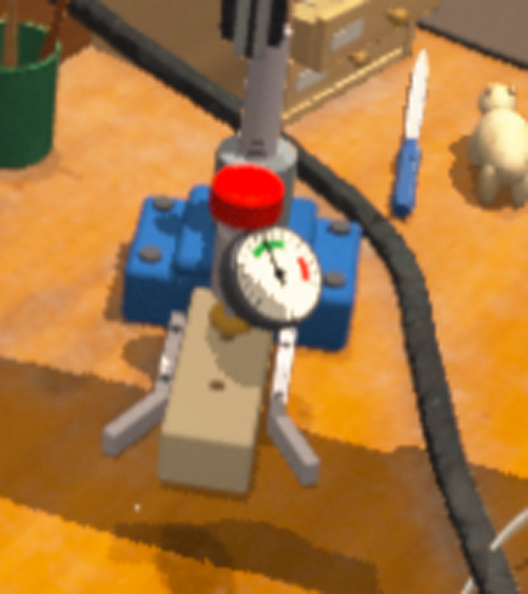

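With the robot clear, the needle at (268,248) stays mid-green, the foot is on the blank and the blank is still seated.

```bash
python3 -c "
from cell import manip
print(manip.sign_off())"
```

```text
the job is handed in; nothing more can be done
None
```

The job is handed in at about 17 s: the blank sits home against the stop (tail measured at -91.4 mm, nominal -92), the needle stayed mid-green after the robot backed off, and I kept the arm clear of the glue bottle, roll and antler tip.

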